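# Crack the dry box open with the hygrometer in its port

### The arm

A 6-joint arm with a two-finger parallel gripper is mounted at the origin on a cart in front of the work surface, level with it; the furniture and walls round the work are solid. World frame = base frame: x ahead of the robot, y to its left, z up, the work surface at z = 0. Lengths are in m, angles in degrees, forces in N, time in s.
With the tool pointing down it reaches from about 0.375 to 0.9 m from the base axis. Payload 3.1 kg.
Tool frame: the origin (TCP) lies at the very end of the fingers, on their centre line; the grasp point (between the pads) lies 19 mm behind it; z points along the fingers, y is the line along which they close (so a half turn about z gives the same grasp; the last joint's range is limited). The gripper opens to 87 mm and grips with 3 to 60 N. Pads are 19 mm wide; open, the fingers measure 117 mm over their backs; the gripper's body (75 mm by 190 mm) begins 51 mm behind the grasp point.
Start: joints at [55.434, 30.224, 82.088, -0, 67.689, -10.227], TCP at [0.258, 0.569, 0.223] pointing down, gripper open.
Joint ranges: [-176.69, 176.69], [-43.24, 126.21], [12.49, 139.97], [-82, 262], [0, 151.66], [-163.58, 163.58]. Speed limits (degrees/s): [159.86, 159.86, 180, 180, 180, 180].

### API

Orientations are given as a 3x3 rotation matrix whose columns are the frame's x, y, z axes.
In Python, from rig import bot gives the robot as it stands.
- The arm moves only by the tool move_arm, never from a script. Its argument "increments" is a list of rows, each an object with "xyz": the shift along the tool's x, y, z in mm, a list of three; "roll": the turn about the tool's z in rad; "grip": the opening in per cent of the stroke, from 0 (shut) to 100 (fully open). A call has 1 to 5 rows; each row shifts and turns the commanded pose from where the row before left it, along the tool's axes as they then stand; what a row does not reach is not made up. A row lasts 1/12 s, in which the tool goes at most 41.7 mm and 7.16 degrees, less where a joint would pass 70% of its speed; a pose out of reach is approached as far as the arm can. A call is refused whole if a number of a shift passes 41.7 or a number of a turn 0.125, either way. A call with a gripper value outside its range is refused whole. The fingers move at their own pace and stop on an object; the grip force is fixed at half the most. Time passes only in rows, so rows that do not move let the fingers close. It gives the time, the measured TCP pose, the force, the opening and the grip force at its end, in the units of the state.
- bot.read_state(): the state, without advancing time (a new reading comes with each control period).
- bot.capture(name): name is "scene" or "top" or "wrist"; returns (picture, depth): 480x640x3 uint8, red, green, blue; 480x640 float32, m along the optical axis (not along the pixel's ray), 0 where there is no reading.
- bot.camera_model(name): a dict with "intrinsics" (3x3 intrinsics, pixels), "D" ([k1, k2, p1, p2, k3] as OpenCV has them; the pictures are not rectified), "rvec" (rotation vector, rad) and "tvec" (3), from world to camera coordinates, as OpenCV has them; the wrist camera has in their place "tool_from_camera" (4x4, takes a point from camera to tool coordinates, whose origin is the TCP and whose axes are the flange's). Camera axes: x right, y down, z forward; pixel columns grow to the right and rows downward; lengths in m; the calibration is good to about 2 mm. A picture is of the moment at which its call begins: read the wrist's pose just before it. camera_model takes no time and is no camera call.
- bot.hand_in(): hands the job in; it is judged then, once.
Trained networks look in the newest picture that a camera, given by its name, has taken for a name from the list of things; names that differ only in an ending like _2 or _b are one class to them, and where a whole thing is asked for, a point or a joint stands for the part that bears it (a point fixed in the world has none). Each returns a list of dicts, best first, with "conf" (0 to 1); they miss things now and then, are a little off and sometimes report something else, mostly with a low value. They report only what shows in the picture. A call takes as long as a camera call.
- bot.spot_in(label, camera): "at" ([x, y, z] in m, in the coordinates of the camera as it stood for that picture, good to about 4 mm: the middle of the surface that is visible of it).
- bot.trace(label, camera): "mask" (480x640 bool, what is visible of it).
The state is a dict: "time_s": time; "joint_positions": joint angles; "qvel": joint speeds; "tau": joint torques, N m; "position": TCP position; "tcp_rot": TCP orientation; "force": force on the tool from outside, world axes, zero at the start; "moment": the same for the moment, N m; "opening": opening from 0.0 (shut) to 1.0 (fully open); "grasp_force": force on a finger pad.
Only numpy, scipy, OpenCV 4.12 (cv2) and the standard library are available. Lean on these libraries where they do the work, as an engineer would, in place of code of your own. Each camera call takes 0.05 s, during which the arm holds its last target. There are 200 camera calls.

### The job

The polished mounts in the dry box must come to room humidity slowly, watched on the stick hygrometer. With the lid still fully down, slide the hygrometer's stem into the guide tube in the right side of the box, fully home until its handle meets the tube's mouth, and leave it there; then take the lid by its bar pull, break it free from the tight rubber seal by pulling straight up and hold it level over the box, clear all round and about a finger's width (10 to 18 mm) above the rim, never snatching it higher than 4 cm. Finish still holding the lid there at rest, with the hygrometer home, and leave the petri dish, tweezers and loose mount alone.

Things in the scene. Friction and masses are not known exactly. Their poses are not given: they have to be found in the camera images.
- dry_box: White plastic dry box, fixed, 150 mm deep (x) by 170 mm wide (y); rim 85 mm up, 94 mm with its clear lid on. Origin at the centre of its underside; x points to its back, y to its left, z up. The guide tube is in its right (-y) side. The mounts inside need not be touched.
- port_mouth (a point): Centre of the open mouth of the grey guide tube in the box's right side: box frame (0, -102, 50) mm, axes as the box; the tube runs from here along box +y, level, 50 mm long, sticks out 17 mm from the wall, bore 14 mm round, flared to about 19 mm at the mouth, 27 mm outside at the mouth.
- hygro_handle (a point): Centre of the stick hygrometer's handle, 10 mm above the thin (3 mm) mouse pad on which it lies loose, display up. Grey flat handle 26 mm wide (x), 105 mm long (y), 20 mm thick (z); from the middle of its front end a straight steel stem, 12 mm thick, 75 mm long, tapered tip, runs along +y (tip 127.5 mm from this point, level with it). 90 g, balanced within 10 mm of this point.
- hygrometer: The same stick hygrometer: origin under the centre of its handle, 10 mm below point hygro_handle, same axes, stem along +y.
- hygro_shoulder (a point): Centre of the handle's front face, where the stem begins: 52.5 mm from the handle's centre along +y. Home when it meets port_mouth with the stem along the tube. Let go there, it stays, drooping by up to 3 degrees.
- petri_dish: Bystander: lidded petri dish, 63 mm across, 14 mm tall, right of the box's back; origin at the centre of its underside.
- tweezers: Bystander: steel tweezers, 124 mm long, 9 mm tall, near the petri dish; origin at the centre of the underside.
- spare_mount: Bystander: black resin mount, 30 mm across, 17 mm tall, near the petri dish; origin at the centre of its underside.
- lid_bar (a point): Middle of the lid's steel bar pull, the thing to hold: bar 12 mm wide (x), 90 mm long (y), 12 mm tall, flat sides, on two 9 mm posts 74 mm apart, over the middle of the lid; its centre is 42 mm above the rim when the lid is down, with 30 mm free under the bar. Axes as the lid's.
- lid: Loose lid, 162 by 182 mm, 260 g: clear panel with aluminium edging; axes as the box's. Origin at the middle of its underside, at rim height (85 mm) when down; a plug 6 mm deep below it sits in a rubber lip seal. It takes a straight pull of about 10 to 20 N to start it; after 4 to 5 mm of rise the seal lets go and only the weight (under 3.5 N) is left.

How it is judged (in metres and radians):
On the way, in this order (a step that is already met when the one before it is completed fails the run):
1. the hygrometer is home in the guide tube while the lid is still down (distance between hygro_shoulder and port_mouth below 0.006 m and angle between the y axis of hygrometer and the y axis of dry_box, either way round below 0.1 rad and z of lid in the frame of dry_box below 0.0875 m), for 0.2 s.
2. the lid has broken free from its seal, lifted by the fingers (z of lid in the frame of dry_box above 0.091 m and contact force between the fingers and lid above 0.5 N), for 0.1 s.
At the end, for the whole second after the job is handed in: Fingers hold the lid at rest, underside 7.5 to 22 mm above the rim, level within 0.1 rad, within 20 mm of centred, touching neither box, seal nor hygrometer; the hygrometer is let go, home in the tube: shoulder within 6 mm of the mouth's centre, axis within 0.1 rad (z of lid in the frame of dry_box between 0.0925 and 0.107 m and horizontal distance between lid and dry_box below 0.02 m and angle between lid's own z axis and vertical below 0.1 rad and linear speed of lid below 0.02 m/s and contact force between the fingers and lid above 0.5 N and contact force between lid and dry_box below 0.1 N and contact force between each of lid, the fingers and hygrometer below 0.1 N and distance between hygro_shoulder and port_mouth below 0.006 m and angle between the y axis of hygrometer and the y axis of dry_box, either way round below 0.1 rad); the arm keeps its last pose, push and grip.
It fails at once if the lid is snatched higher than 45 mm above the rim (z of lid in the frame of dry_box above 0.13 m).
It fails at once if the petri dish, tweezers or loose mount is disturbed by more than 20 mm (distance of any of petri_dish, tweezers, spare_mount from where it was at the start of the episode above 0.02 m).
It also fails if it takes over 54 s, if anything falls off the work surface, if the arm or the gripper's body presses on something with over 40 N, if the wrist force passes 120 N, or if a joint passes its speed limit or range.

## Working session

There is one attempt and no reset: what is moved stays moved. The work goes in short steps, Python scripts to look and compute and a tool call to move; the robot and the scene stay as the last step left them, time stands still between calls to the robot, and variables do not carry over. Pictures are saved under pics/ and viewed, at most 12 in all, crops included, and the job is handed in when it is done.

Besides the shell and the picture viewer there is one more tool, called in YAML: its name, and indented under it one key for each argument. move_arm: Moves the arm, as the interface text tells. Its arguments: {"type":"object","properties":{"increments":{"type":"array"}},"required":["increments"]}

```bash
mkdir -p pics
cat > h.py <<'E'
import numpy as np, cv2
from rig import bot
def cam(name):
    m=bot.camera_model(name); K=np.array(m["intrinsics"]); D=np.array(m["D"])
    if name=="wrist":
        s=bot.read_state(); T=np.eye(4); T[:3,:3]=s["tcp_rot"]; T[:3,3]=s["position"]
        return K,D,T@np.array(m["tool_from_camera"])
    R=cv2.Rodrigues(np.array(m["rvec"]))[0]; T=np.eye(4); T[:3,:3]=R.T; T[:3,3]=-R.T@np.ravel(m["tvec"])
    return K,D,T
def cloud(depth,K,D,T):
    v,u=np.mgrid[:480,:640]; p=np.stack([u,v],-1).reshape(-1,1,2).astype(float)
    n=cv2.undistortPoints(p,K,D).reshape(480,640,2)
    c=np.dstack([n,np.ones((480,640))])*depth[...,None]
    return c@T[:3,:3].T+T[:3,3]
def save(n,img): cv2.imwrite("pics/"+n,img[...,::-1])
E
python3 - <<'E'
from h import *
np.set_printoptions(precision=4,suppress=True)
s=bot.read_state();print(s["time_s"],s["position"],s["tcp_rot"],s["opening"])
ims=[]
for c in["top","scene"]:
    M=cam(c);img,d=bot.capture(c);ims.append(img)
    P=cloud(d,*M);np.savez("%s.npz"%c,img=img,d=d,P=P)
    print(c,"campos",M[2][:3,3])
    for l in["dry_box","hygro_handle","hygrometer","lid_bar","lid","petri_dish","tweezers","spare_mount"]:
        for r in bot.spot_in(l,c)[:1]:
            print(l,round(r["conf"],2),M[2][:3,:3]@r["at"]+M[2][:3,3])
    for l in ["hygrometer","lid_bar","lid"]:
        for r in bot.trace(l,c)[:1]:
            m=r["mask"]&(d>0);q=P[m];
            print(" mask",l,round(r["conf"],2),m.sum(),q.min(0),q.max(0),np.median(q,0)); np.save("m_%s_%s.npy"%(l,c),r["mask"])
    save(c+".png",img)
E
```

```text
0.0 [0.2572 0.5688 0.2216] [[-0.9111  0.4121 -0.0012]
 [ 0.4121  0.9111 -0.0018]
 [ 0.0003 -0.0021 -1.    ]] 1.0021000738290629
top campos [ 0.4962 -0.1887  0.9625]
dry_box 0.8 [ 0.5444 -0.0638  0.0363]
hygro_handle 0.87 [ 0.5246 -0.3609  0.0235]
hygrometer 0.84 [ 0.5278 -0.3555  0.0227]
lid_bar 0.71 [0.5636 0.0216 0.0932]
lid 0.71 [0.5606 0.0223 0.0916]
petri_dish 0.72 [ 0.7116 -0.179   0.0167]
tweezers 0.44 [ 0.6596 -0.2531  0.0099]
spare_mount 0.75 [ 0.6389 -0.196   0.0135]
 mask hygrometer 0.29 9562 [ 0.4715 -0.0766 -0.0022] [0.6613 0.1621 0.1362] [0.5627 0.0246 0.0916]
 mask lid_bar 0.91 9721 [ 0.467  -0.0778 -0.0035] [0.6652 0.1645 0.1362] [0.563  0.0245 0.0916]
 mask lid 0.69 9597 [ 0.4691 -0.0766 -0.0036] [0.6595 0.1645 0.1362] [0.5624 0.0245 0.0916]
scene campos [0.2965 0.4244 0.7479]
dry_box 0.83 [0.5057 0.0971 0.0394]
hygro_handle 0.64 [ 0.5248 -0.3473  0.0248]
hygrometer 0.78 [ 0.5291 -0.3451  0.0193]
lid_bar 0.82 [0.556  0.038  0.0919]
lid 0.56 [0.5575 0.0386 0.0941]
petri_dish 0.62 [ 0.7098 -0.1752  0.0131]
tweezers 0.56 [ 0.6734 -0.2482  0.0061]
spare_mount 0.6 [ 0.6426 -0.1919  0.0163]
 mask hygrometer 0.84 568 [ 0.4937 -0.4294 -0.0016] [ 0.5585 -0.2539  0.0255] [ 0.5261 -0.3478  0.02  ]
 mask lid_bar 0.81 9849 [ 0.4689 -0.1452 -0.0046] [0.7151 0.1307 0.1353] [0.5589 0.0382 0.091 ]
 mask lid 0.74 9649 [ 0.469  -0.1384 -0.0014] [0.6598 0.1307 0.1353] [0.5589 0.0386 0.0911]
```

View pics/top.png

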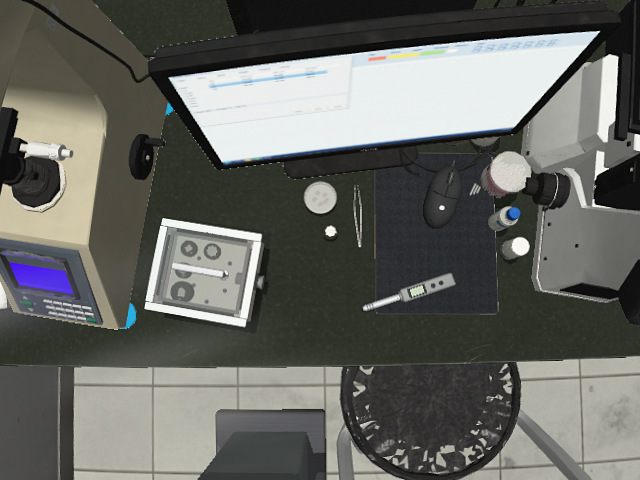

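View pics/scene.png

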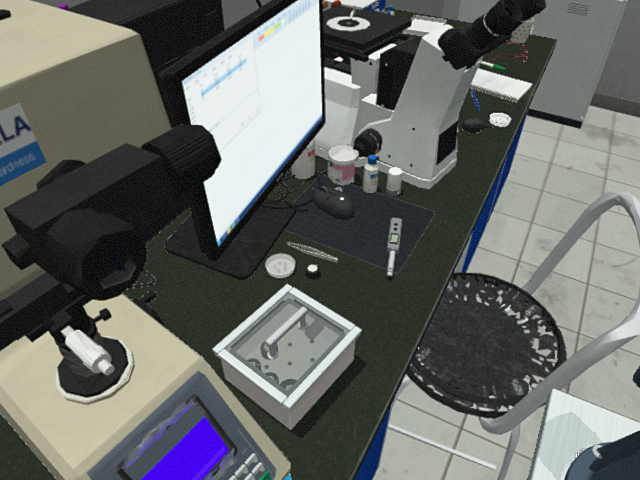

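```bash
cat > fit.py <<'E'
from h import *
np.set_printoptions(precision=4,suppress=True)
def rect(q,name):
    (c,wh,a)=cv2.minAreaRect((q[:,:2]*1000).astype(np.float32)); print(name,len(q),"c",np.array(c),"wh",np.array(wh),"ang",a)
for c in["top","scene"]:
    z=np.load(c+".npz");P=z["P"];d=z["d"];Z=P[...,2];ok=d>0
    lid=ok&(Z>.088)&(Z<.1)&(abs(P[...,0]-.56)<.13)&(abs(P[...,1]-.03)<.14)
    lid=cv2.morphologyEx(lid.astype(np.uint8),cv2.MORPH_OPEN,np.ones((3,3)))>0
    rect(P[lid],c+" lid"); print(np.median(Z[lid]))
    bar=ok&(Z>.12)&(Z<.15)&(abs(P[...,0]-.56)<.1)&(abs(P[...,1]-.03)<.1)
    rect(P[bar],c+" bar"); print(np.median(Z[bar]))
    r=(abs(P[...,0]-.52)<.1)&(P[...,1]<-.17)&(P[...,1]>-.46)&ok
    h=r&(Z>.016)&(Z<.035)&(abs(P[...,0]-.525)<.07); rect(P[h],c+" hyg>16"); 
    h=r&(Z>.0195)&(Z<.035)&(abs(P[...,0]-.525)<.07); rect(P[h],c+" hyg>19.5"); print(np.median(Z[h]))
    t=r&(P[...,1]<-.3)&(P[...,0]<.48);print("pad z",np.median(Z[t]))
print(np.array(bot.camera_model("wrist")["tool_from_camera"]))
E
python3 fit.py
```

```text
top lid 9010 c [570.3959  53.7038] wh [240.8998 164.3958] ang 79.63166046142578
0.09156326931026093
top bar 380 c [564.5148  25.676 ] wh [88.5468 12.0497] ang 79.53292083740234
0.1323550138156856
top hyg>16 884 c [ 523.3782 -342.1038] wh [ 23.638  179.3005] ang 17.01658821105957
top hyg>19.5 690 c [ 523.4726 -342.1229] wh [ 23.5535 177.1691] ang 16.976354598999023
0.022124807809094482
pad z -0.00043518771885120433
scene lid 8829 c [565.7979  26.8708] wh [186.5091 165.6436] ang 79.45121002197266
0.0910077943121359
scene bar 461 c [564.7377  27.1819] wh [88.9364 12.876 ] ang 79.41254425048828
0.13092956473757023
scene hyg>16 444 c [ 523.4561 -341.5677] wh [ 26.053  181.8387] ang 17.22696876525879
scene hyg>19.5 320 c [ 523.343 -342.981] wh [ 25.069  173.5585] ang 17.638479232788086
0.021597429331566553
pad z -0.0021255069544577343
[[ 0.0009 -0.9617 -0.274   0.0741]
 [ 1.      0.0009  0.0001 -0.0002]
 [ 0.0001 -0.274   0.9617 -0.1616]
 [ 0.      0.      0.      1.    ]]
```

move_arm:
  increments:
    - {"xyz": [0,0,0],"roll": 0.1212,"grip": 100}
    - {"xyz": [0,0,0],"roll": 0.1212,"grip": 100}
    - {"xyz": [0,0,0],"roll": 0.1212,"grip": 100}
    - {"xyz": [0,0,0],"roll": 0.1212,"grip": 100}
    - {"xyz": [0,0,0],"roll": 0.1212,"grip": 100}

```text
time_s: 1.62
position: [0.2576, 0.5694, 0.2226]
tcp_rot: [[-0.509, 0.861, -0.0], [0.861, 0.509, -0.0], [-0.0, -0.0, -1.0]]
force: [0.5, -0.2, -0.1]
opening: 0.999
grasp_force: 0.0
```

move_arm:
  increments:
    - {"xyz": [0,0,0],"roll": 0.1212,"grip": 100}
    - {"xyz": [0,0,0],"roll": 0.1212,"grip": 100}
    - {"xyz": [-20,0,0],"roll": 0,"grip": 100}
    - {"xyz": [-40,0,0],"roll": 0,"grip": 100}
    - {"xyz": [-40,0,0],"roll": 0,"grip": 100}

```text
time_s: 2.03
position: [0.2868, 0.4737, 0.2224]
tcp_rot: [[-0.296, 0.955, 0.001], [0.955, 0.296, 0.001], [0.0, 0.001, -1.0]]
force: [0.5, -0.6, -0.6]
opening: 1.0
grasp_force: 0.0
```

move_arm:
  increments:
    - {"xyz": [-41,0,0],"roll": 0,"grip": 100}
    - {"xyz": [-41,0,0],"roll": 0,"grip": 100}
    - {"xyz": [-41,0,0],"roll": 0,"grip": 100}
    - {"xyz": [-41,0,0],"roll": 0,"grip": 100}
    - {"xyz": [-41,0,0],"roll": 0,"grip": 100}

```text
time_s: 2.45
position: [0.3472, 0.2762, 0.2228]
tcp_rot: [[-0.294, 0.956, 0.001], [0.956, 0.294, 0.0], [-0.0, 0.001, -1.0]]
force: [0.8, -0.4, -0.3]
opening: 1.003
grasp_force: 0.0
```

move_arm:
  increments:
    - {"xyz": [-41,0,0],"roll": 0,"grip": 100}
    - {"xyz": [-41,0,0],"roll": 0,"grip": 100}
    - {"xyz": [-41,0,0],"roll": 0,"grip": 100}
    - {"xyz": [-41,0,0],"roll": 0,"grip": 100}
    - {"xyz": [-41,0,0],"roll": 0,"grip": 100}

```text
time_s: 2.87
position: [0.4075, 0.0799, 0.223]
tcp_rot: [[-0.293, 0.956, 0.001], [0.956, 0.293, 0.0], [-0.0, 0.001, -1.0]]
force: [1.3, -0.1, -0.3]
opening: 0.998
grasp_force: 0.0
```

move_arm:
  increments:
    - {"xyz": [-41,0,0],"roll": 0,"grip": 100}
    - {"xyz": [-41,0,0],"roll": 0,"grip": 100}
    - {"xyz": [-41,0,0],"roll": 0,"grip": 100}
    - {"xyz": [-41,0,0],"roll": 0,"grip": 100}
    - {"xyz": [-41,0,0],"roll": 0,"grip": 100}

```text
time_s: 3.28
position: [0.4675, -0.1164, 0.2228]
tcp_rot: [[-0.293, 0.956, 0.001], [0.956, 0.293, -0.0], [-0.0, 0.001, -1.0]]
force: [1.0, 0.1, 0.0]
opening: 1.0
grasp_force: 0.0
```

move_arm:
  increments:
    - {"xyz": [-41,0,0],"roll": 0,"grip": 100}
    - {"xyz": [-41,0,0],"roll": 0,"grip": 100}
    - {"xyz": [-41,0,0],"roll": 0,"grip": 100}
    - {"xyz": [-30,0,0],"roll": 0,"grip": 100}
    - {"xyz": [0,0,0],"roll": 0,"grip": 100}

```text
time_s: 3.7
position: [0.5146, -0.2677, 0.2229]
tcp_rot: [[-0.289, 0.957, 0.005], [0.957, 0.289, -0.006], [-0.007, 0.003, -1.0]]
force: [0.6, -0.1, 0.5]
opening: 1.001
grasp_force: 0.0
```

```bash
cat > w.py <<'E'
from h import *
import sys
np.set_printoptions(precision=4,suppress=True)
M=cam("wrist");s=bot.read_state();img,d=bot.capture("wrist");P=cloud(d,*M);save(sys.argv[1]+".png",img)
np.savez(sys.argv[1]+".npz",P=P,d=d,img=img)
print(s["time_s"],s["position"],np.array(s["tcp_rot"])[:,1])
E
python3 w.py w1
python3 - <<'E'
from h import *
np.set_printoptions(precision=4,suppress=True)
z=np.load("w1.npz");P=z["P"];Z=P[...,2]
m=(z["d"]>0)&(abs(P[...,0]-.525)<.09)&(abs(P[...,1]+.34)<.14)
for lo,hi in[(-.01,.008),(.012,.03),(.0205,.03)]:
    q=P[m&(Z>lo)&(Z<hi)]; r=cv2.minAreaRect((q[:,:2]*1000).astype(np.float32)) ; print(lo,len(q),r,np.median(q[:,2]))
q=P[m&(Z>.012)&(Z<.03)];a=np.radians(17.1);y=np.array([-np.sin(a),np.cos(a)]);x=np.array([np.cos(a),np.sin(a)])
v=(q[:,:2]-[.534,-.378])*1000;vy=v@y;vx=v@x
for b in range(-70,140,10):
    k=(vy>=b)&(vy<b+10)
    if k.sum()>3: print(b,k.sum(),vx[k].min().round(1),vx[k].max().round(1),q[k,2].max().round(4),np.median(vx[k]).round(1))
E
```

```text
3.7 [ 0.5146 -0.2677  0.2229] [0.9574 0.2888 0.0027]
-0.01 41301 ((525.0001831054688, -339.99395751953125), (279.9845886230469, 179.99525451660156), 89.99911499023438) 9.571785004824918e-05
0.012 2780 ((525.4302978515625, -344.01715087890625), (25.29545783996582, 179.30462646484375), 16.813968658447266) 0.020976374314553264
0.0205 1495 ((536.455810546875, -378.059814453125), (24.504459381103516, 107.97443389892578), 17.700454711914062) 0.022425527479707608
-60 68 -9.3 14.0 0.0236 2.4
-10 184 -10.4 14.3 0.0237 2.0
0 252 -10.2 14.3 0.0249 2.2
10 277 -11.0 14.4 0.0257 2.3
20 281 -10.7 14.4 0.0253 2.4
30 288 -10.6 14.5 0.0253 2.1
40 322 -10.3 14.5 0.0244 1.8
50 187 -7.6 10.9 0.0228 1.9
60 139 -3.7 7.3 0.0198 2.0
70 135 -3.5 7.5 0.0195 2.1
80 145 -4.3 7.6 0.0199 2.2
90 145 -4.1 7.6 0.0199 1.5
100 146 -3.9 7.7 0.0194 1.7
110 150 -4.5 7.0 0.0205 1.8
120 61 -3.5 7.0 0.0191 1.8
```

View pics/w1.png

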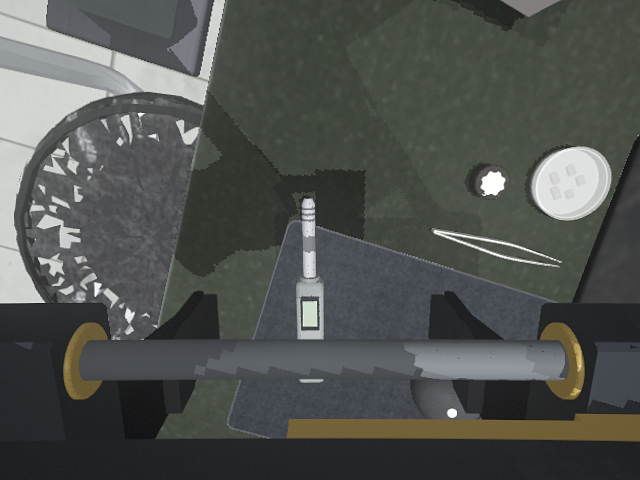

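move_arm:
  increments:
    - {"xyz": [-40,-4,10],"roll": 0,"grip": 100}
    - {"xyz": [-40,-4,30],"roll": 0,"grip": 100}
    - {"xyz": [-31,-4,40],"roll": 0,"grip": 100}
    - {"xyz": [0,0,40],"roll": 0,"grip": 100}
    - {"xyz": [0,0,40],"roll": 0,"grip": 100}

```text
time_s: 4.17
position: [0.5313, -0.3587, 0.0742]
tcp_rot: [[-0.292, 0.956, 0.002], [0.956, 0.292, -0.002], [-0.002, 0.001, -1.0]]
force: [-0.1, 0.3, 0.0]
opening: 1.0
grasp_force: 0.0
```

move_arm:
  increments:
    - {"xyz": [0,0,20],"roll": 0,"grip": 100}
    - {"xyz": [0,0,15],"roll": 0,"grip": 70}
    - {"xyz": [0,0,10],"roll": 0,"grip": 60}
    - {"xyz": [0,0,0],"roll": 0,"grip": 60}
    - {"xyz": [0,0,0],"roll": 0,"grip": 60}

```text
time_s: 4.58
position: [0.531, -0.357, 0.03]
tcp_rot: [[-0.294, 0.956, -0.0], [0.956, 0.294, 0.0], [0.001, -0.0, -1.0]]
force: [0.3, 0.0, 0.5]
opening: 0.785
grasp_force: 0.0
```

```bash
python3 w.py w2
```

```text
4.5833 [ 0.531 -0.357  0.03 ] [ 0.9558  0.294  -0.0002]
```

View pics/w2.png

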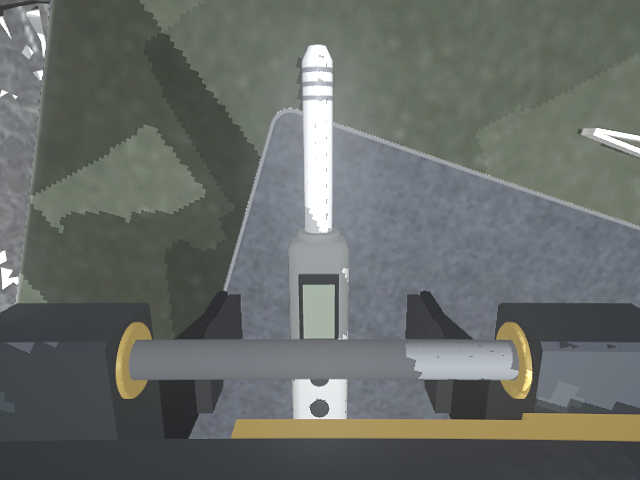

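move_arm:
  increments:
    - {"xyz": [-21,-1,10],"roll": 0,"grip": 60}
    - {"xyz": [0,0,10],"roll": 0,"grip": 60}
    - {"xyz": [0,0,5],"roll": 0,"grip": 60}
    - {"xyz": [0,0,0],"roll": 0,"grip": 50}
    - {"xyz": [0,0,0],"roll": 0,"grip": 0}

```text
time_s: 5.05
position: [0.5355, -0.377, 0.0047]
tcp_rot: [[-0.293, 0.956, -0.001], [0.956, 0.293, 0.001], [0.002, -0.001, -1.0]]
force: [0.0, -0.2, -0.6]
opening: 0.522
grasp_force: 0.0
```

move_arm:
  increments:
    - {"xyz": [0,0,0],"roll": 0,"grip": 0}
    - {"xyz": [0,0,0],"roll": 0,"grip": 0}
    - {"xyz": [0,0,0],"roll": 0,"grip": 0}
    - {"xyz": [0,0,0],"roll": 0,"grip": 0}
    - {"xyz": [0,0,0],"roll": 0,"grip": 0}

```text
time_s: 5.47
position: [0.5361, -0.378, 0.0052]
tcp_rot: [[-0.293, 0.956, 0.0], [0.956, 0.293, 0.0], [0.0, 0.0, -1.0]]
force: [0.5, 1.1, 2.3]
opening: 0.298
grasp_force: 30.0
```

move_arm:
  increments:
    - {"xyz": [0,0,-7],"roll": 0,"grip": 0}
    - {"xyz": [0,0,-15],"roll": 0,"grip": 0}
    - {"xyz": [0,0,-15],"roll": 0,"grip": 0}
    - {"xyz": [0,0,0],"roll": 0.08,"grip": 0}
    - {"xyz": [0,0,0],"roll": 0.1,"grip": 0}

```text
time_s: 5.88
position: [0.5368, -0.3789, 0.0434]
tcp_rot: [[-0.113, 0.994, 0.002], [0.994, 0.113, -0.002], [-0.002, 0.002, -1.0]]
force: [0.2, -0.9, -1.1]
opening: 0.296
grasp_force: 30.0
```

move_arm:
  increments:
    - {"xyz": [0,0,0],"roll": 0.1,"grip": 0}
    - {"xyz": [0,0,0],"roll": 0.1,"grip": 0}
    - {"xyz": [0,0,0],"roll": 0.1,"grip": 0}
    - {"xyz": [20,-10,0],"roll": 0,"grip": 0}
    - {"xyz": [30,-10,0],"roll": 0,"grip": 0}

```text
time_s: 6.3
position: [0.5262, -0.3285, 0.0424]
tcp_rot: [[0.185, 0.983, 0.003], [0.983, -0.185, -0.004], [-0.003, 0.004, -1.0]]
force: [0.6, 0.2, -1.1]
opening: 0.294
grasp_force: 30.0
```

move_arm:
  increments:
    - {"xyz": [33,-10,0],"roll": 0,"grip": 0}
    - {"xyz": [30,-10,0],"roll": 0,"grip": 0}
    - {"xyz": [20,-5,0],"roll": 0,"grip": 0}
    - {"xyz": [0,0,0],"roll": 0,"grip": 0}
    - {"xyz": [0,0,0],"roll": 0,"grip": 0}

```text
time_s: 6.72
position: [0.516, -0.2382, 0.0421]
tcp_rot: [[0.179, 0.984, -0.0], [0.984, -0.179, -0.0], [-0.0, -0.0, -1.0]]
force: [0.9, -0.6, -1.5]
opening: 0.293
grasp_force: 30.0
```

```bash
python3 w.py w3
python3 - <<'E'
from h import *
np.set_printoptions(precision=4,suppress=True)
M=cam("top");img,d=bot.capture("top");np.savez("top2.npz",img=img,d=d,P=cloud(d,*M))
M=cam("scene");img,d=bot.capture("scene");np.savez("scene2.npz",img=img,d=d,P=cloud(d,*M));save("scene2.png",img)
E
```

```text
6.7167 [ 0.516  -0.2382  0.0421] [ 0.9838 -0.1793 -0.0001]
```

View pics/w3.png

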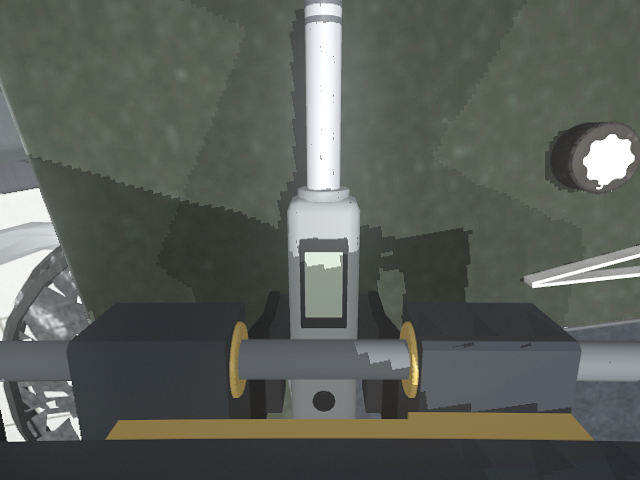

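```bash
cat > rel.py <<'E'
from h import *
import sys
np.set_printoptions(precision=1,suppress=True)
a=np.radians(-10.5);x=np.array([np.cos(a),np.sin(a)]);y=np.array([-np.sin(a),np.cos(a)])
for f in sys.argv[1:]:
    z=np.load(f+".npz");P=z["P"]; ok=z["d"]>0; Q=P[...,:2]-[.565,.0264]
    X=Q@x*1000;Y=Q@y*1000;Z=P[...,2]*1000
    b=ok&(Z>120)&(Z<150)&(abs(X)<30)&(abs(Y)<60); print(f,"bar x mid",(np.percentile(X[b],[2,98])),"z",np.percentile(Z[b],[50,97]))
    for xs in(-80,80): # lid edges near
        pass
    for lo in range(-320,-84,8):
        k=ok&(Y>=lo)&(Y<lo+8)&(abs(X)<28)&(Z>25)&(Z<75)
        if k.sum()>5: print(lo,k.sum(),"x",np.percentile(X[k],[3,50,97]),"z",np.percentile(Z[k],[50,97]), "xtop",X[k&(Z>np.percentile(Z[k],97)-3)].mean())
E
python3 rel.py top2 scene2 w3
```

```text
top2 bar x mid [-6.1  5.4] z [132.1 134.9]
-224 9 x [-5.1  2.1  9.5] z [58.2 60.9] xtop 2.7830217529813415
-184 28 x [-6.4 -0.9  4.5] z [54.1 57.1] xtop -1.8284869315581227
-176 27 x [-6.2 -0.7  3.8] z [54.4 56.9] xtop -1.4054472608005186
-168 32 x [-6.9 -1.9  4.3] z [54.  56.8] xtop -1.53621513426122
-160 29 x [-6.7 -1.1  4.4] z [54.  56.8] xtop -1.879258652662929
-152 24 x [-5.9 -0.9  3.4] z [54.1 56.7] xtop -1.482851860069561
-104 63 x [-11.1  -0.3  11.1] z [58.1 64.6] xtop 0.4828856360168385
-96 70 x [-14.    0.   13.6] z [59.1 66.3] xtop 3.6897737600585168
-88 15 x [-27.2 -17.6  26.8] z [30.7 39.8] xtop -7.4699360891215365
scene2 bar x mid [-5.9  5.6] z [131.  133.5]
-288 10 x [-21.4   3.2  10.6] z [58.2 60.3] xtop 4.238088543899597
-280 53 x [-22.    0.8  14.4] z [58.4 70.8] xtop 13.888860347580206
-272 61 x [-23.    0.6  14.3] z [58.9 71.8] xtop -1.4588765647788606
-264 154 x [-22.3  -3.2  22. ] z [59.1 72.6] xtop 2.989561964794429
-256 46 x [-13.2  -5.7   9.9] z [58.6 61.3] xtop -1.2834956568671334
-248 45 x [-13.2  -5.   10.4] z [57.8 61.9] xtop -0.13958416130516993
-240 53 
[... 1006 characters left out ...]
                                                           ~~~~~~~~~~~~~^^^^^^^^^^^^^
    return _quantile_unchecked(
        a, q, axis, out, overwrite_input, method, keepdims, weights)
    return _ureduce(a,
                    func=_quantile_ureduce_func,
    ...<5 lines>...
                    overwrite_input=overwrite_input,
                    method=method)
    r = func(a, **kwargs)
    result = _quantile(arr,
                       quantiles=q,
    ...<2 lines>...
                       out=out,
                       weights=wgt)
    slices_having_nans = np.isnan(arr[-1, ...])
                                  ~~~^^^^^^^^^
IndexError: index -1 is out of bounds for axis 0 with size 0
```

Run:
```python
import cv2
a=cv2.imread("pics/scene2.png")[210:390,210:420]; t=__import__("numpy").load("top2.npz")["img"][220:340,140:360,::-1]
a=cv2.resize(a,None,fx=2,fy=2,interpolation=2);t=cv2.resize(t,None,fx=2.0,fy=2.0,interpolation=2)
import numpy as np
c=np.zeros((600,440,3),np.uint8);c[:360,:420]=a;c[360:600,:440]=t;cv2.imwrite("pics/c2.png",c)
```

```text
(no output)
```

View pics/c2.png

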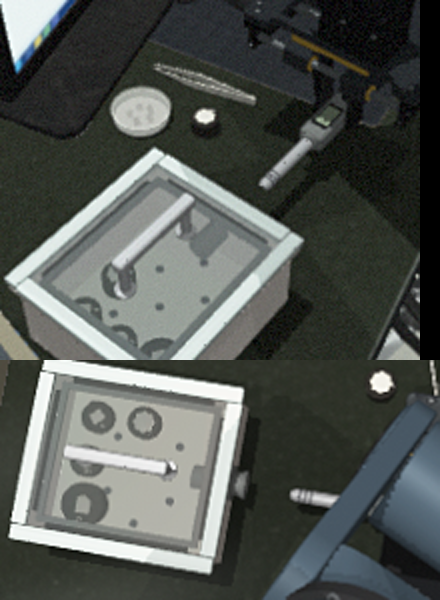

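move_arm:
  increments:
    - {"xyz": [15,1,0],"roll": 0,"grip": 0}
    - {"xyz": [15,0,0],"roll": 0,"grip": 0}
    - {"xyz": [10,0,0],"roll": 0,"grip": 0}
    - {"xyz": [6,0,0],"roll": 0,"grip": 0}
    - {"xyz": [6,0,0],"roll": 0,"grip": 0}

```text
time_s: 7.28
position: [0.5265, -0.1877, 0.0418]
tcp_rot: [[0.181, 0.984, -0.0], [0.984, -0.181, -0.0], [-0.0, -0.0, -1.0]]
force: [0.2, -0.6, -0.7]
opening: 0.295
grasp_force: 30.0
```

move_arm:
  increments:
    - {"xyz": [4,0,0],"roll": 0,"grip": 0}
    - {"xyz": [4,0,0],"roll": 0,"grip": 0}
    - {"xyz": [3,0,0],"roll": 0,"grip": 0}
    - {"xyz": [0,0,0],"roll": 0,"grip": 0}
    - {"xyz": [0,0,0],"roll": 0,"grip": 0}

```text
time_s: 7.7
position: [0.5285, -0.1775, 0.0418]
tcp_rot: [[0.181, 0.983, 0.0], [0.983, -0.181, -0.0], [-0.0, 0.0, -1.0]]
force: [-1.0, 0.2, -0.6]
opening: 0.296
grasp_force: 30.0
```

move_arm:
  increments:
    - {"xyz": [5,0,0],"roll": 0,"grip": 0}
    - {"xyz": [5,0,0],"roll": 0,"grip": 0}
    - {"xyz": [5,0,0],"roll": 0,"grip": 0}
    - {"xyz": [5,0,0],"roll": 0,"grip": 0}
    - {"xyz": [0,0,0],"roll": 0,"grip": 0}

```text
time_s: 8.12
position: [0.5321, -0.1567, 0.0418]
tcp_rot: [[0.181, 0.984, 0.0], [0.984, -0.181, 0.0], [0.0, 0.0, -1.0]]
force: [0.7, 0.2, -0.1]
opening: 0.295
grasp_force: 30.0
```

move_arm:
  increments:
    - {"xyz": [5,0,0],"roll": 0,"grip": 0}
    - {"xyz": [5,0,0],"roll": 0,"grip": 0}
    - {"xyz": [5,0,0],"roll": 0,"grip": 0}
    - {"xyz": [5,0,0],"roll": 0,"grip": 0}
    - {"xyz": [0,0,0],"roll": 0,"grip": 0}

```text
time_s: 8.53
position: [0.5358, -0.137, 0.0418]
tcp_rot: [[0.181, 0.984, 0.0], [0.984, -0.181, 0.0], [0.0, 0.0, -1.0]]
force: [1.4, 0.9, -1.6]
opening: 0.294
grasp_force: 30.0
```

```bash
python3 w.py w4
python3 - <<'E'
from h import *
M=cam("scene");img,d=bot.capture("scene");np.savez("scene3.npz",img=img,d=d,P=cloud(d,*M))
a=img[210:330,280:420];b=np.load("w4.npz")["img"]
c=np.zeros((600,800,3),np.uint8);c[:480,:640]=b;c[:240,520:800]=cv2.resize(a,None,fx=2,fy=2);save("c3.png",c)
E
python3 rel.py scene3
```

```text
8.5333 [ 0.5358 -0.137   0.0418] [ 0.9835 -0.1808  0.0001]
scene3 bar x mid [-6.   5.6] z [131.  133.6]
-176 34 x [-22.9  -0.2  14.5] z [57.3 71.7] xtop 13.033706989615418
-168 67 x [-22.3   1.5  14.1] z [58.3 71.7] xtop 13.863361853231966
-160 170 x [-22.8  -3.5  22. ] z [58.9 73. ] xtop 3.882980678865721
-152 53 x [-13.4  -5.7  10.3] z [58.2 60.9] xtop -1.3476792012864418
-144 60 x [-13.6  -5.2  10.9] z [57.8 60.8] xtop -1.3674247067924163
-136 57 x [-13.4  -4.2   9.9] z [58.2 61. ] xtop -1.247955815179745
-128 59 x [-13.4  -6.   10.4] z [57.9 59.8] xtop -0.9745861971242227
-120 38 x [-12.1  -2.4  10.3] z [57.6 60.4] xtop -1.2209950276016814
```

View pics/c3.png

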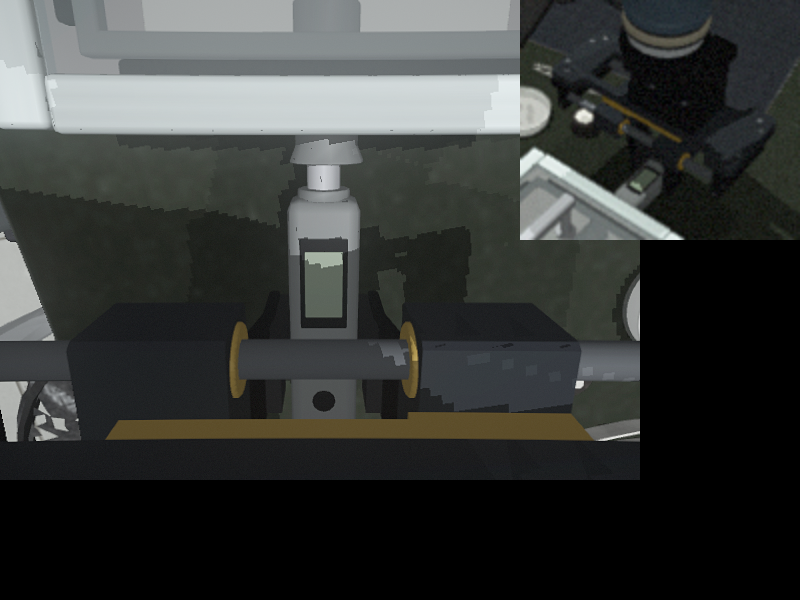

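move_arm:
  increments:
    - {"xyz": [4,0.5,0],"roll": 0,"grip": 0}
    - {"xyz": [3,0,0],"roll": 0,"grip": 0}
    - {"xyz": [1,0,0],"roll": 0,"grip": 0}
    - {"xyz": [1,0,0],"roll": 0,"grip": 0}
    - {"xyz": [0,0,0],"roll": 0,"grip": 0}

```text
time_s: 9.05
position: [0.5375, -0.1291, 0.0417]
tcp_rot: [[0.181, 0.983, -0.0], [0.983, -0.181, 0.0], [0.0, -0.0, -1.0]]
force: [0.5, -0.1, -1.7]
opening: 0.296
grasp_force: 30.0
```

move_arm:
  increments:
    - {"xyz": [1,0,0],"roll": 0,"grip": 0}
    - {"xyz": [1,0,0],"roll": 0,"grip": 0}
    - {"xyz": [1,0,0],"roll": 0,"grip": 0}
    - {"xyz": [0,0,0],"roll": 0,"grip": 0}

```text
time_s: 9.38
position: [0.5382, -0.1263, 0.0417]
tcp_rot: [[0.181, 0.983, -0.0], [0.983, -0.181, 0.0], [0.0, -0.0, -1.0]]
force: [-0.4, -0.3, -1.2]
opening: 0.295
grasp_force: 30.0
```

move_arm:
  increments:
    - {"xyz": [1,0,0],"roll": 0,"grip": 0}
    - {"xyz": [1,0,0],"roll": 0,"grip": 0}
    - {"xyz": [0,0,0],"roll": 0,"grip": 0}

```text
time_s: 9.63
position: [0.5386, -0.1253, 0.0419]
tcp_rot: [[0.18, 0.984, -0.0], [0.984, -0.18, -0.001], [-0.001, 0.0, -1.0]]
force: [-1.7, -4.4, -1.7]
opening: 0.297
grasp_force: 30.0
```

move_arm:
  increments:
    - {"xyz": [1,0,0],"roll": 0,"grip": 0}
    - {"xyz": [1,0,0],"roll": 0,"grip": 0}
    - {"xyz": [0,0,0],"roll": 0,"grip": 0}

```text
time_s: 9.88
position: [0.5388, -0.1252, 0.042]
tcp_rot: [[0.179, 0.984, -0.0], [0.984, -0.179, -0.004], [-0.004, 0.0, -1.0]]
force: [-4.0, -10.6, -0.1]
opening: 0.295
grasp_force: 30.0
```

```bash
python3 w.py w5
python3 - <<'E'
import cv2
cv2.imwrite("pics/c5.png",cv2.resize(cv2.imread("pics/w5.png")[110:260,220:430],None,fx=2,fy=2))
E
```

```text
9.8833 [ 0.5388 -0.1252  0.042 ] [ 0.9839 -0.179   0.0003]
```

View pics/c5.png

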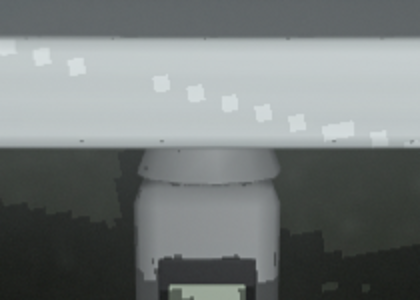

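move_arm:
  increments:
    - {"xyz": [-1.5,0,0],"roll": 0,"grip": 0}
    - {"xyz": [0,0,0],"roll": 0,"grip": 40}
    - {"xyz": [0,0,0],"roll": 0,"grip": 60}
    - {"xyz": [0,0,0],"roll": 0,"grip": 70}
    - {"xyz": [0,0,0],"roll": 0,"grip": 70}

```text
time_s: 10.35
position: [0.5389, -0.1235, 0.0419]
tcp_rot: [[0.181, 0.983, 0.0], [0.983, -0.181, 0.0], [0.0, 0.0, -1.0]]
force: [0.5, 0.2, -0.7]
opening: 0.515
grasp_force: 0.0
```

move_arm:
  increments:
    - {"xyz": [0,0,-10],"roll": 0,"grip": 70}
    - {"xyz": [0,0,-20],"roll": 0,"grip": 70}
    - {"xyz": [0,0,-30],"roll": 0,"grip": 70}
    - {"xyz": [0,0,-40],"roll": 0,"grip": 70}
    - {"xyz": [0,0,-40],"roll": 0,"grip": 70}

```text
time_s: 10.77
position: [0.5379, -0.1232, 0.1833]
tcp_rot: [[0.181, 0.983, -0.002], [0.983, -0.181, 0.001], [0.001, -0.002, -1.0]]
force: [1.0, -0.1, -0.4]
opening: 0.694
grasp_force: 0.0
```

```bash
python3 w.py w6; sed -i 's/range(-320,-84,8)/range(-220,-84,8)/' rel.py
python3 - <<'E'
from h import *
for c in["top","scene"]:
    M=cam(c);img,d=bot.capture(c);np.savez(c+"4.npz",img=img,d=d,P=cloud(d,*M))
E
python3 rel.py w6 scene4
```

```text
10.7667 [ 0.5379 -0.1232  0.1833] [ 0.9835 -0.1811 -0.0021]
w6 bar x mid [-3.1  8.2] z [132.  133.6]
-212 122 x [-8.1  3.3 14.5] z [50.9 52.1] xtop 3.0595284746861067
-204 346 x [-8.6  3.3 15.3] z [51.6 53.2] xtop 3.169473444354339
-196 347 x [-8.5  3.3 15.1] z [52.1 53.4] xtop 3.04054038849909
-188 346 x [-8.4  2.9 15. ] z [52.9 54.8] xtop 2.5485674083149705
-180 359 x [-8.4  3.2 15.1] z [53.2 54.5] xtop 2.782383769434897
-172 374 x [-9.1  2.8 14.7] z [53.8 55.8] xtop 2.616373083089635
-164 388 x [-9.   3.1 15.3] z [54.  55.5] xtop 2.7557156480808684
-156 394 x [-8.9  3.1 15.2] z [54.7 56.7] xtop 2.596204258364234
-148 404 x [-8.8  3.1 15. ] z [55.8 57.3] xtop 2.556248909817454
-140 417 x [-8.8  3.  14.9] z [56.2 57.9] xtop 2.416083583658107
-132 426 x [-8.7  3.  14.8] z [56.9 58.5] xtop 2.329302928005274
-124 452 x [-9.3  2.6 14.6] z [56.9 58.6] xtop 2.416391047654496
-116 454 x [-9.2  2.6 14.5] z [56.9 58.3] xtop 2.780970038611232
-108 429 x [-8.6  2.9 14.3] z [56.8 62.4] xtop 2.985257478398394
-100 234 x [-7.7  2.9 13. ] z [59.  61.6] xtop 2.850569498872091
scene4 bar x mid [-6.   5.7] z [131.  133.5]
-212 9 x [-8.1 -0.6  7.7] z [50.  50.6] xtop -1.1083605439811404
-204 48 x [-12.4  -3.4  10.9] z [50.2 52.4] xtop 0.11416029172809052
-196 46 x [-12.2  -2.7  11.1] z [51.  53.6] xtop -0.030138351535743242
-188 52 x [-12.7  -5.1  10.8] z [51.1 54.6] xtop -1.335996928958905
-180 50 x [-12.6  -4.3  11.6] z [52.  54.7] xtop -0.6023789597857188
-172 53 x [-12.8  -2.7  11.1] z [52.5 54.8] xtop 0.020296877236065214
-164 55 x [-12.2  -4.8  10.9] z [53.3 56. ] xtop 0.21397094583866416
-156 53 x [-12.9  -5.5  11. ] z [53.9 56.7] xtop -1.7633434247426376
-148 55 x [-12.5  -3.7  10.9] z [54.3 57. ] xtop 1.5262860804009786
-140 59 x [-12.6  -4.7  11.8] z [55.  57.8] xtop -0.0905294686056024
-132 62 x [-12.6  -5.5  12.5] z [55.4 58.1] xtop -0.6768639628070819
-124 47 x [-11.7  -0.6  11.2] z [56.1 58.7] xtop -0.83770712069044
```

View pics/w6.png

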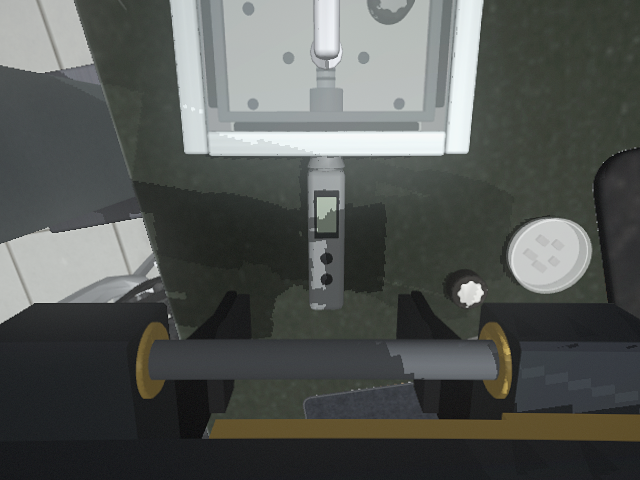

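Run:
```python
from h import *
np.set_printoptions(precision=1,suppress=True)
a=np.radians(-10.5);x=np.array([np.cos(a),np.sin(a)]);y=np.array([-np.sin(a),np.cos(a)])
z=np.load("w6.npz");P=z["P"];Q=(P[...,:2]-[.565,.0264])*1000;X=Q@x-3;Y=Q@y;Z=P[...,2]*1000;ok=z["d"]>0
k=ok&(abs(X)<3)&(Z>30)&(Z<80)
for lo in np.r_[np.arange(-214,-204,1),np.arange(-114,-84,1)]:
    m=k&(Y>=lo)&(Y<lo+1)
    if m.sum(): print(lo,m.sum(),np.median(Z[m]).round(1),end=" | ")
m=ok&(Z>88)&(Z<100)&(abs(X)<60)&(Y<-60)
for xx in(-50,-30,-10,10,30,50):
    mm=m&(abs(X-xx)<8);print("\nlid edge",xx,Y[mm].min().round(1),np.percentile(Y[mm],2).round(1),end="")
m=ok&(Z>88)&(Z<100)&(abs(X)<100)
mm=m&(Y>-80)&(Y<-50);print("\nlid x",X[mm].min(),X[mm].max())
m=k&(Y<-118)&(Y>-206);print("slope",np.polyfit(Y[m],Z[m],1))
```

```text
-208 4 50.3 | -207 8 50.9 | -206 7 51.6 | -205 12 51.9 | -114 9 57.2 | -113 18 57.1 | -112 9 57.1 | -111 18 57.2 | -110 10 57.4 | -109 17 57.3 | -108 9 57.1 | -107 18 56.6 | -106 13 56.3 | -105 14 56.6 | -104 9 62.3 | -103 10 62.1 | -102 17 61.4 | -101 16 61.1 | -100 10 61.4 | -99 18 60.4 | -98 9 60.3 | -97 18 60.1 | -96 9 60.4 | 
lid edge -50 -93.2 -92.6
lid edge -30 -93.2 -92.6
lid edge -10 -93.1 -92.5
lid edge 10 -93.1 -92.5
lid edge 30 -93.0 -92.4
lid edge 50 -93.1 -92.4
lid x -82.6741581659299 81.66301307109082
slope [ 0.1 66.2]
```

Run:
```python
from h import *
np.set_printoptions(precision=3,suppress=True)
for c in["top","scene"]:
    z=np.load(c+".npz");P=z["P"];ok=(z["d"]>0)&(P[...,2]>.14)&(abs(P[...,0]-.56)<.25)&(abs(P[...,1]-.03)<.25)
    q=P[ok]; 
    for x0 in np.arange(.32,.8,.04):
        k=q[(q[:,0]>=x0)&(q[:,0]<x0+.04)]
        for lo,hi in((.14,.25),(.25,.4)):
            kk=k[(k[:,2]>lo)&(k[:,2]<hi)]
            if len(kk)>3: print(c,round(x0,2),lo,len(kk),"y",kk[:,1].min(),kk[:,1].max())
s=bot.read_state();print(s["position"],s["joint_positions"])
```

```text
top 0.52 0.14 1081 y 0.17737804609195215 0.27999442431202304
top 0.56 0.14 2033 y 0.17061428739853488 0.27996491337216844
top 0.6 0.14 2252 y 0.16479345821923955 0.27997189388412413
top 0.64 0.14 2496 y 0.15924631518588014 0.2799187751930323
top 0.64 0.25 251 y 0.20396302836499688 0.27158619377761584
top 0.68 0.14 2149 y 0.15270941358239168 0.27741785051929335
top 0.68 0.25 2005 y 0.12336561978101743 0.274540826340796
top 0.72 0.14 5113 y -0.21983284200818368 0.279781965369004
top 0.72 0.25 7639 y -0.2199695703733917 0.25468897210059094
top 0.76 0.14 3124 y 0.08332930057995616 0.2798053472195987
top 0.76 0.25 57 y -0.2198458338568306 0.1590919731982758
scene 0.52 0.14 2486 y 0.17988684781761585 0.27994634445518707
scene 0.56 0.14 3550 y 0.17704975380042737 0.27992506715259147
scene 0.6 0.14 2646 y 0.17189409752320756 0.27999481364559864
scene 0.64 0.14 2643 y 0.16551985836703526 0.2799550008800215
scene 0.64 0.25 402 y 0.2489913019443387 0.27971513707916
scene 0.68 0.14 1433 y 0.15950503085750473 0.27992635082266193
scene 0.68 0.25 724 y 0.2209471817586165 0.27991158038853625
scene 0.72 0.14 4573 y -0.2197868834329717 0.27998282088339677
scene 0.72 0.25 5066 y -0.21995680018196961 -0.006224489833047575
scene 0.76 0.14 836 y -0.016392589937748225 0.2799859581526399
scene 0.76 0.25 94 y -0.21991428598464857 -0.012319318139152324
[ 0.541 -0.125  0.186] [-24.505  27.35   94.751   0.016  57.353 -14.092]
```

move_arm:
  increments:
    - {"xyz": [30,0,0],"roll": 0,"grip": 60}
    - {"xyz": [40,0,0],"roll": 0,"grip": 60}
    - {"xyz": [40,0,0],"roll": 0,"grip": 60}
    - {"xyz": [30,0,0],"roll": 0,"grip": 60}
    - {"xyz": [8,0,0],"roll": 0,"grip": 60}

```text
time_s: 11.33
position: [0.5645, 0.0262, 0.1808]
tcp_rot: [[0.178, 0.984, -0.003], [0.984, -0.178, 0.002], [0.002, -0.003, -1.0]]
force: [-0.7, 1.0, 0.2]
opening: 0.599
grasp_force: 0.0
```

move_arm:
  increments:
    - {"xyz": [0,0,5],"roll": 0,"grip": 60}
    - {"xyz": [0,0,0],"roll": 0,"grip": 60}
    - {"xyz": [0,0,0],"roll": 0,"grip": 60}

```text
time_s: 11.58
position: [0.5647, 0.0205, 0.1758]
tcp_rot: [[0.182, 0.983, -0.002], [0.983, -0.182, -0.0], [-0.001, -0.002, -1.0]]
force: [0.3, 0.4, 0.4]
opening: 0.599
grasp_force: 0.0
```

```bash
python3 w.py w7
python3 - <<'E'
from h import *
np.set_printoptions(precision=1,suppress=True)
z=np.load("w7.npz");P=z["P"];s=bot.read_state();R=np.array(s["tcp_rot"]);L=((P-np.array(s["position"]))@R)*1000
print(s["position"]);m=(z["d"]>0)&(P[...,2]>.122)&(P[...,2]<.145)&(abs(L[...,0])<80)&(abs(L[...,1])<22)
q=L[m];print(m.sum());
for lo in range(-80,80,10):
    k=(q[:,0]>=lo)&(q[:,0]<lo+10)
    if k.sum()>5:print(lo,k.sum(),np.percentile(q[k,1],[3,50,97]),np.median(q[k,2]))
print(q[:,0].max())
E
```

```text
11.5833 [0.5647 0.0205 0.1758] [ 0.9833 -0.1822 -0.0023]
[0.6 0.  0.2]
3704
-40 124 [-4.   1.3  7.2] 44.16071101878952
-30 382 [-4.   1.8  7.1] 44.03666369710736
-20 411 [-4.5  1.3  7. ] 44.04502473138083
-10 416 [-4.4  1.3  6.9] 44.01773068884465
0 429 [-4.4  1.2  6.8] 44.04206515395908
10 459 [-4.3  1.2  7.2] 44.10956283505134
20 468 [-4.3  1.7  7.2] 44.05874122147182
30 494 [-4.3  1.2  7. ] 43.96150157587789
40 521 [-4.2  1.1  6.8] 44.35851699847894
49.82799289959483
```

View pics/w7.png

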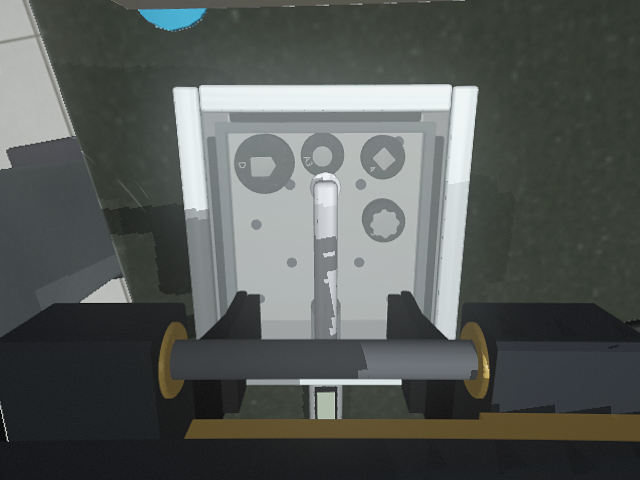

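move_arm:
  increments:
    - {"xyz": [5,1,15],"roll": 0,"grip": 60}
    - {"xyz": [0,0,20],"roll": 0,"grip": 60}
    - {"xyz": [0,0,20],"roll": 0,"grip": 60}
    - {"xyz": [0,0,12],"roll": 0,"grip": 60}
    - {"xyz": [0,0,0],"roll": 0,"grip": 40}

```text
time_s: 12.05
position: [0.5653, 0.0249, 0.1072]
tcp_rot: [[0.184, 0.983, -0.006], [0.983, -0.184, 0.001], [-0.0, -0.006, -1.0]]
force: [-0.7, -0.4, 0.4]
opening: 0.574
grasp_force: 0.0
```

move_arm:
  increments:
    - {"xyz": [0,0,0],"roll": 0,"grip": 20}
    - {"xyz": [0,0,0],"roll": 0,"grip": 10}
    - {"xyz": [0,0,0],"roll": 0,"grip": 0}
    - {"xyz": [0,0,0],"roll": 0,"grip": 0}
    - {"xyz": [0,0,0],"roll": 0,"grip": 0}

```text
time_s: 12.47
position: [0.568, 0.0261, 0.1107]
tcp_rot: [[0.182, 0.983, 0.002], [0.983, -0.182, -0.0], [0.0, 0.002, -1.0]]
force: [0.5, 0.7, -0.2]
opening: 0.228
grasp_force: 0.0
```

move_arm:
  increments:
    - {"xyz": [0,0,0],"roll": 0,"grip": 0}
    - {"xyz": [0,0,0],"roll": 0,"grip": 0}
    - {"xyz": [0,0,0],"roll": 0,"grip": 0}
    - {"xyz": [0,0,0],"roll": 0,"grip": 0}
    - {"xyz": [0,0,0],"roll": 0,"grip": 0}

```text
time_s: 12.88
position: [0.5666, 0.0265, 0.1103]
tcp_rot: [[0.181, 0.983, -0.002], [0.983, -0.181, 0.0], [-0.0, -0.001, -1.0]]
force: [-2.6, -0.9, 6.1]
opening: 0.134
grasp_force: 30.0
```

```bash
python3 -c "
from h import *
s=bot.read_state();print(s['position'],s['force'],s['moment'],s['opening'],s['grasp_force'])"
```

```text
[0.56664087 0.02648141 0.11025634] [-2.64415069 -0.91169994  6.12096069] [-0.0746967   0.59086299 -0.01245877] 0.13350118821703533 29.996280781924725
```

move_arm:
  increments:
    - {"xyz": [0,0,-1],"roll": 0,"grip": 0}
    - {"xyz": [0,0,-1],"roll": 0,"grip": 0}
    - {"xyz": [0,0,-1],"roll": 0,"grip": 0}
    - {"xyz": [0,0,0],"roll": 0,"grip": 0}

```text
time_s: 13.22
position: [0.5665, 0.0265, 0.1107]
tcp_rot: [[0.182, 0.983, -0.003], [0.983, -0.182, 0.001], [0.0, -0.003, -1.0]]
force: [2.3, -0.6, -17.3]
opening: 0.127
grasp_force: 30.0
```

move_arm:
  increments:
    - {"xyz": [0,0,-1],"roll": 0,"grip": 0}
    - {"xyz": [0,0,-1],"roll": 0,"grip": 0}
    - {"xyz": [0,0,0],"roll": 0,"grip": 0}

```text
time_s: 13.47
position: [0.5677, 0.0267, 0.115]
tcp_rot: [[0.182, 0.983, 0.0], [0.983, -0.182, 0.001], [0.001, 0.0, -1.0]]
force: [1.3, 4.9, -1.5]
opening: 0.131
grasp_force: 30.0
```

move_arm:
  increments:
    - {"xyz": [0,0,-2],"roll": 0,"grip": 0}
    - {"xyz": [0,0,-2],"roll": 0,"grip": 0}
    - {"xyz": [0,0,-2],"roll": 0,"grip": 0}
    - {"xyz": [0,0,-2],"roll": 0,"grip": 0}
    - {"xyz": [0,0,0],"roll": 0,"grip": 0}

```text
time_s: 13.88
position: [0.5683, 0.0261, 0.1243]
tcp_rot: [[0.181, 0.983, 0.003], [0.983, -0.181, -0.001], [0.0, 0.003, -1.0]]
force: [-0.6, -0.7, -1.9]
opening: 0.133
grasp_force: 30.0
```

move_arm:
  increments:
    - {"xyz": [0,0,0],"roll": 0,"grip": 0}
    - {"xyz": [0,0,0],"roll": 0,"grip": 0}
    - {"xyz": [0,0,0],"roll": 0,"grip": 0}
    - {"xyz": [0,0,0],"roll": 0,"grip": 0}

```text
time_s: 14.22
position: [0.5673, 0.0263, 0.1227]
tcp_rot: [[0.181, 0.983, -0.0], [0.983, -0.181, 0.0], [-0.0, -0.0, -1.0]]
force: [0.5, 0.9, -2.5]
opening: 0.136
grasp_force: 30.0
```

```bash
cat > chk.py <<'E'
from h import *
np.set_printoptions(precision=2,suppress=True)
a=np.radians(-10.5);x=np.array([np.cos(a),np.sin(a)]);y=np.array([-np.sin(a),np.cos(a)])
def lidm(P,ok,n):
    Q=(P[...,:2]-[.565,.0264])*1000;X=Q@x;Y=Q@y;Z=P[...,2]*1000
    m=ok&(Z>84)&(Z<118)&(abs(X)<85)&(abs(Y)<95)&((abs(X)>70)|(abs(Y)>80))
    if m.sum()>50:
        A=np.c_[X[m],Y[m],np.ones(m.sum())];c=np.linalg.lstsq(A,Z[m],rcond=None)[0]
        r=abs(Z[m]-A@c)<4;c=np.linalg.lstsq(A[r],Z[m][r],rcond=None)[0];print(n,"lid plane slope",c[:2],"z0",c[2],"n",r.sum())
    k=ok&(abs(X)<6)&(Z>40)&(Z<66)&(Y>-225)&(Y<-110)
    if k.sum()>20: print(n,"hyg back",Y[k].min(),"slope",np.polyfit(Y[k],Z[k],1)[0])
s=bot.read_state();print(s["time_s"],s["position"],s["force"],s["moment"],s["opening"],s["grasp_force"])
z=np.load("scene4.npz");lidm(z["P"],z["d"]>0,"scene before")
z=np.load("top.npz");lidm(z["P"],z["d"]>0,"top before")
z=np.load("w7.npz");lidm(z["P"],z["d"]>0,"wrist before")
for c in["scene","top","wrist"]:
    M=cam(c);img,d=bot.capture(c);lidm(cloud(d,*M),d>0,c+" now")
    if c=="scene": save("fin.png",cv2.resize(img[220:420,180:420],None,fx=2.5,fy=2.5))
E
python3 chk.py
```

```text
14.2167 [0.57 0.03 0.12] [ 0.46  0.94 -2.52] [-0.1   0.07 -0.01] 0.1355740893954979 29.996373178437352
scene before lid plane slope [0. 0.] z0 92.98430959692563 n 2621
scene before hyg back -207.1456949440234 slope 0.07543959894948793
top before lid plane slope [-0.  0.] z0 93.69029526707354 n 2447
wrist before lid plane slope [ 0. -0.] z0 93.35905712205678 n 16176
wrist before hyg back -147.23999105331512 slope 0.05131795526533281
scene now lid plane slope [0.01 0.  ] z0 105.11764302832194 n 2043
scene now hyg back -207.23039227757275 slope 0.10993688409994964
top now lid plane slope [-0.  0.] z0 106.18483509392631 n 1350
top now hyg back -206.32761392977758 slope 0.07749529194900827
wrist now lid plane slope [0. 0.] z0 105.47447749737718 n 22049
```

View pics/fin.png

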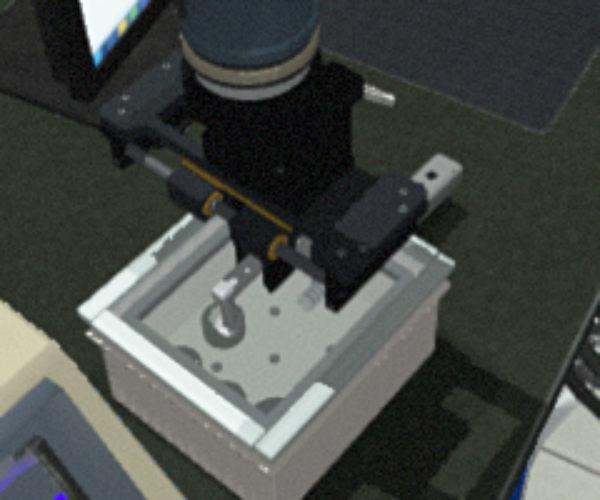

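```bash
python3 -c "
from rig import bot
print(bot.hand_in())"
```

```text
the job is handed in; nothing more can be done
None
```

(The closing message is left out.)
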